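Close the bench micrometer on the bearing by its ratchet

ROBOT

A 7-joint arm with a two-finger parallel gripper is mounted at the origin on a cart in front of the work surface, level with it; the furniture and walls round the work are solid. World frame = base frame: x ahead of the robot, y to its left, z up, the work surface at z = 0. Lengths are in m, angles in rad, forces in N, time in s.
With the tool pointing down it reaches from about 0.4 to 0.85 m from the base axis. Payload 4.5 kg.
Tool frame: the origin (TCP) lies at the very end of the fingers, on their centre line; the grasp point (between the pads) lies 19 mm behind it; z points along the fingers, y is the line along which they close (so a half turn about z gives the same grasp; the last joint's range is limited). The gripper opens to 88 mm and grips with 3 to 60 N. Pads are 18 mm wide; open, the fingers measure 123 mm over their backs; the gripper's body (75 mm by 187 mm) begins 45 mm behind the grasp point.
Start: joints at [1.316, 0.689, -0.195, 1.565, 0.157, 0.902, -0.215], TCP at [0.178, -0.599, 0.239] pointing down, gripper open.
Joint ranges: [-3.01, 3.01], [-0.46, 2.08], [-1.47, 1.51], [0.13, 2.56], [-1, 4.14], [0.04, 2.09], [-2.66, 2.66]. Speed limits (rad/s): [2.57, 2.57, 3.14, 3.14, 3.14, 3.14, 3.14].

INTERFACE

Orientations are given as a unit quaternion [x, y, z, w].
In Python, from plant import r gives the robot as it stands. The module is installed in compiled form; this text tells all that it offers.
- The arm moves only by the tool step_arm, never from a script. Its argument "increments" is a list of rows, each a list of 2 entries, a list of its own where there are three numbers: the shift along the world's x, y, z in cm, then the turn, a rotation vector about the world's x, y, z in degrees. A call has exactly 10 rows; each row shifts and turns the commanded pose from where the row before left it; what a row does not reach is not made up. A row lasts 1/10 s, in which the tool goes at most 50 mm and 8.59 degrees, less where a joint would pass 70% of its speed; a pose out of reach is approached as far as the arm can. A call is refused whole if a number of a shift passes 5 or a number of a turn 8.59, either way. A call with a gripper value outside its range is refused whole. "fingers" is the opening, from 0 (shut) to 1 (fully open), set as the call begins (left out, the last holds). The fingers move at their own pace and stop on an object; "grip_force" is the grip in N (left out, the last holds). Time passes only in rows, so rows that do not move let the fingers close, or fill a call up. It gives the time, the measured TCP pose, the force, the opening and the grip force at its end, in the units of the state.
- r.get_state(): the state, without advancing time (a new reading comes with each control period).
- r.snapshot(name): name is "side" or "top" or "wrist"; returns (picture, depth): 400x640x3 uint8, red, green, blue; 400x640 float32, m along the optical axis (not along the pixel's ray), 0 where there is no reading.
- r.calibration(name): a dict with "fov_y" (degrees; the focal length in pixels is half the picture's height over the tangent of half this angle, whatever the lens; pixels are square), "cx", "cy" (the principal point, pixels), "R" (3x3) and "t" (3): a world point X has camera coordinates R X + t. Camera axes: x right, y down, z forward; pixel columns grow to the right and rows downward; lengths in m; the calibration is good to about 2 mm. A picture is of the moment at which its call begins: read the wrist's pose just before it. calibration takes no time and is no camera call; for the wrist camera it gives the pose at the moment of the call.
- r.finish_job(): hands the job in; it is judged then, once.
The state is a dict: "clock": time; "q": joint angles; "qd": joint speeds; "joint_torque": joint torques, N m; "tool_pos": TCP position; "eef_rot": TCP orientation; "contact_force": force on the tool from outside, world axes, zero at the start; "moment": the same for the moment, N m; "opening": opening from 0.0 (shut) to 1.0 (fully open); "finger_force": force on a finger pad.
Only numpy, scipy, OpenCV 4.12 (cv2) and the standard library are available. Lean on these libraries where they do the work, as an engineer would, in place of code of your own. Each camera call takes 0.05 s, during which the arm holds its last target. There are 200 camera calls.

TASK

Two bench micrometers stand on the worktop; bring the one that has the ball bearing under its spindle down to measuring pressure. Turn its red knob clockwise (seen from above) until the ratchet slips, let it slip two or three clicks (10 degrees each, so 20 to 30 degrees) and no more, then stop and let go without turning it back. Leave the other micrometer, with the relay in it, as it is set.

Things in the scene. Friction and masses are not known exactly. Their poses are not given: they have to be found in the camera images.
- bearing_knob_grip (a point): On top of the blue C-frame micrometer holding the ball bearing (grey ring 42 mm across, low in the throat facing the robot): the red knob, a bar 40 long (x) x 13 thick (y) x 34 mm high, on a vertical axis. Point on the axis, 12 mm below the bar's top, 175 mm above the worktop. z up; white line on top at the -x end. Grip across y from above; wider thimble 28 mm below the point.
- bearing_thimble (a joint): Angle (rad) the bare-metal thimble (26 mm across, under the knob) is wound down; grows clockwise seen from above. Starts at 0.4 to 1.05; stops dead at 1.2, the spindle bearing on the bearing: the knob's bar is then in line with the stand's top arm (before it, 0.15 to 0.8 rad anticlockwise of that line). Turns with the knob at 0.03 N m; stays where left. Height change negligible.
- bearing_ratchet (a joint): Angle (rad) the red knob has slipped clockwise on its thimble. Starts at 0; grows only once the thimble is at its stop: the clutch then slips at a steady 0.18 N m, felt only while turning. Each 0.175 rad (10 degrees) is one click, neither heard nor felt singly: slip shows as the bar turning on past the line of the stand's arm while the thimble stands. Anticlockwise, both go back together.
- relay_knob_end (a point): White-lined end of the same red knob on the second, identical micrometer, which holds a relay (upright white block 29 x 23 x 36 mm) and is not to be turned. Point 18 mm from that knob's vertical axis, 175 mm above the worktop; x points along the bar to the axis. Stand base 115 x 76 mm, frame top 110 mm up, its arm running from the knob back to the column, fixed; the two stands may change places.

How it is judged:
By the outcome, as a careful person would: the job done as asked, in the order asked, and still so for the second after the job is handed in, with the robot touching nothing.
It also fails if it takes over 32 s, if anything falls off the work surface, if the arm or the gripper's body presses on something with over 40 N, if the wrist force passes 120 N, or if a joint passes its speed limit or range.

## Working session

There is one attempt and no reset: what is moved stays moved. The work goes in short steps, Python scripts to look and compute and a tool call to move; the robot and the scene stay as the last step left them, time stands still between calls to the robot, and variables do not carry over. Pictures are saved under pics/ and viewed, at most 10 in all, crops included, and the job is handed in when it is done.

Besides the shell and the picture viewer there is one more tool, called after ">>>" by a JSON object that holds its "fn" and its "kwargs". step_arm: Moves the arm, as the interface text tells. Its arguments: {"type":"object","properties":{"increments":{"type":"array","items":{"type":"array"}},"fingers":{"type":"number"},"grip_force":{"type":"number"}},"required":["increments"]}

```bash
mkdir -p pics; cat > h.py <<'E'
import numpy as np, cv2
from plant import r
def cam(n):
    c=r.calibration(n); p,d=r.snapshot(n); c['f']=200/np.tan(np.radians(c['fov_y'])/2); c['R']=np.array(c['R']);c['t']=np.array(c['t']); return p,d,c
def pts(c,u,v,d):
    X=np.stack([(u-c['cx'])/c['f']*d,(v-c['cy'])/c['f']*d,d],-1); return (X-c['t'])@c['R']
def onz(c,u,v,z):
    ray=np.array([(u-c['cx'])/c['f'],(v-c['cy'])/c['f'],1.])@c['R']; o=-c['R'].T@c['t']; return o+ray*(z-o[2])/ray[2]
def red(p):
    h=cv2.cvtColor(p,cv2.COLOR_RGB2HSV); return (((h[...,0]<8)|(h[...,0]>172))&(h[...,1]>130)&(h[...,2]>60)).astype(np.uint8)
E
python3 - <<'E'
from h import *
ims=[]
for n in("side","top"):
    p,d,c=cam(n); cv2.imwrite(f'pics/{n}0.png',p[...,::-1]); print(n,c['f'],-c['R'].T@c['t'],c['R'].round(2).tolist())
    k,l,s,ce=cv2.connectedComponentsWithStats(red(p))
    for i in range(1,k):
        if s[i,4]>30:
            v,u=np.where(l==i); dd=d[v,u]; P=pts(c,u,v,dd)[dd>0]; print(s[i],ce[i].round(1),np.median(P,0).round(3),P.max(0).round(3),P.min(0).round(3))
print(r.get_state())
E
```

```text
side 505.9082171474387 [ 0.29900703 -0.70096476  0.50217791] [[0.96, -0.28, -0.02], [-0.12, -0.36, -0.92], [0.25, 0.89, -0.38]]
[291  22  33   8  84] [302.8  23.7] [0.854 1.441 0.403] [0.949 1.457 0.409] [0.806 1.25  0.38 ]
[ 302   34   47   48 1841] [326.8  55.6] [0.87  1.131 0.303] [0.952 1.228 0.378] [0.796 1.107 0.205]
[276 181  22  22 359] [286.7 191.6] [0.484 0.149 0.173] [0.504 0.16  0.188] [0.465 0.142 0.153]
[301 222  26  26 539] [313.6 234.3] [ 0.481 -0.041  0.173] [ 0.502 -0.03   0.188] [ 0.462 -0.046  0.152]
top 373.5222206476362 [0.40441151 0.05589171 1.01776462] [[-0.01, -1.0, 0.01], [-0.99, 0.01, -0.13], [0.13, -0.01, -0.99]]
[259  32  14   8  35] [265.1  35.4] [0.941 0.184 0.106] [0.945 0.2   0.116] [0.935 0.164 0.093]
[239  34  17   8  46] [247.2  36.4] [0.938 0.228 0.106] [0.942 0.248 0.116] [0.932 0.207 0.089]
[268 200   7  10  39] [270.6 204.1] [0.491 0.155 0.186] [0.501 0.162 0.189] [0.48  0.148 0.183]
{'clock': 0.1, 'q': array([ 1.31577097,  0.68986789, -0.19452205,  1.56619357,  0.15727634,
        0.90249002, -0.21513105]), 'qd': array([-0.00010702, -0.00157854, -0.00031519, -0.00244868,  0.0013625 ,
        0.00219858, -0.00145539]), 'joint_torque': array([-2.94854879e-03, -5.28504467e+01, -1.27112679e+00, -1.53838134e+01,
       -5.24470035e-02,  2.02033181e-03,  3.89435274e-05]), 'tool_pos': array([ 0.17782937, -0.59860476,  0.23802276]), 'eef_rot': array([ 9.89588395e-01,  1.43924257e-01, -1.60032267e-04, -7.69179073e-04]), 'contact_force': array([ 0.42821037, -0.4574332 , -0.73049298]), 'moment': array([ 0.03561412,  0.03470597, -0.01309484]), 'finger_force': 0.0, 'opening': 1.0013227730338656}
```

```bash
python3 -c "
import cv2,numpy as np
a=cv2.imread('pics/side0.png');b=cv2.imread('pics/top0.png')
cv2.imwrite('pics/both0.png',cv2.resize(np.vstack([a,b]),(480,600)))"
```

```text
(no output)
```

View pics/both0.png

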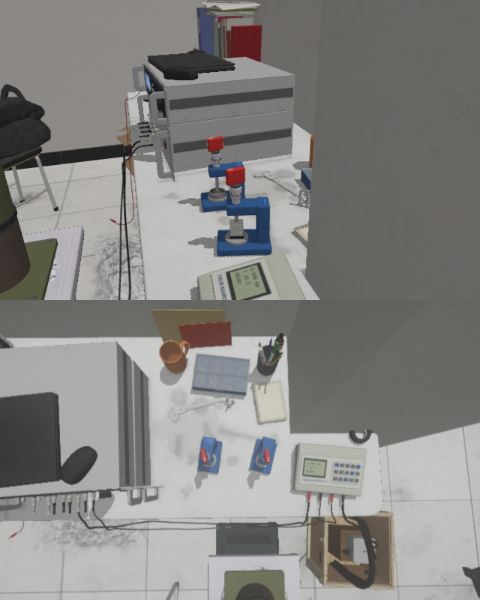

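```bash
python3 -c "
import cv2,numpy as np
a=cv2.imread('pics/side0.png')[170:350,250:400];b=cv2.imread('pics/top0.png')[170:250,240:400]
a=cv2.resize(a,(480,576),interpolation=2);b=cv2.resize(b,(320,160),interpolation=2)
o=np.zeros((576,800,3),np.uint8);o[:,:480]=a;o[:160,480:]=b
cv2.imwrite('pics/z0.png',o)"
python3 - <<'E'
from h import *
p,d,c=cam("top")
h=cv2.cvtColor(p,cv2.COLOR_RGB2HSV)
v,u=np.where((h[...,0]>100)&(h[...,0]<125)&(h[...,1]>150)&(d>0))
P=pts(c,u,v,d[v,u])
for lo,hi in((.085,.26),(-.12,.05)):
    m=(P[:,0]>.4)&(P[:,0]<.65)&(P[:,1]>lo)&(P[:,1]<hi)
    for a,b in((.09,.125),(.0,.06)):
        Q=P[m&(P[:,2]>a)&(P[:,2]<b)]
        if len(Q)>5: print(lo,a,len(Q),Q.min(0).round(3),Q.max(0).round(3),cv2.minAreaRect(Q[:,:2].astype(np.float32)*1000))
# tall obstacles near
v,u=np.where(d>0);P=pts(c,u,v,d[v,u]);m=(P[:,2]>.2)&(P[:,0]>.3)&(P[:,0]<.75)&(P[:,1]<.6)&(P[:,1]>-.3);print('tall',P[m].min(0),P[m].max(0))
E
```

```text
tall [ 0.34556906 -0.29997992  0.20005352] [0.74998998 0.59999372 0.75108533]
```

View pics/z0.png

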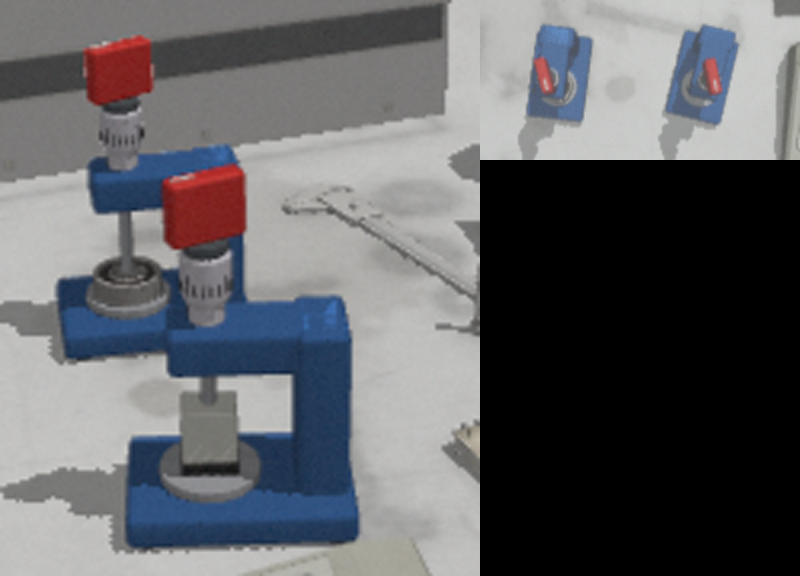

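Picture: the bearing (ring) is under the far stand (red knob at y≈0.15); the near one (y≈-0.04) holds the white relay. Next: angles and clearances.

```bash
python3 - <<'E'
from h import *
p,d,c=cam("top")
h=cv2.cvtColor(p,cv2.COLOR_RGB2HSV); print(h[185:196,262:268,:].reshape(-1,3)[::9].tolist())
v,u=np.where(d>0);P=pts(c,u,v,d[v,u]);H=h[v,u]
m=(P[:,0]>.4)&(P[:,0]<.66)&(H[:,0]>95)&(H[:,0]<130)&(H[:,1]>110)
for lo,hi in((.085,.26),(-.12,.05)):
    k=m&(P[:,1]>lo)&(P[:,1]<hi)
    for a,b in((.09,.13),(.0,.06)):
        Q=P[k&(P[:,2]>a)&(P[:,2]<b)]
        if len(Q)>5: print(lo,a,len(Q),Q.min(0).round(3),Q.max(0).round(3),cv2.minAreaRect(Q[:,:2].astype(np.float32)*1000))
m=(P[:,2]>.1)&(np.hypot(P[:,0]-.49,P[:,1]-.15)<.35)
for y in np.arange(-.2,.5,.05):
    for x in np.arange(.15,.8,.05):
        k=m&(abs(P[:,0]-x)<.025)&(abs(P[:,1]-y)<.025)
        if k.sum()>3: print((round(x,2),round(y,2)),P[k,2].max().round(2),end=' ')
for n in("top","side"):
    p,d,c=cam(n)
    for x,y in((.484,.15),(.481,-.041)):
        q=c['R']@np.array([x,y,.187])+c['t'];u,v=int(q[0]/q[2]*c['f']+c['cx']),int(q[1]/q[2]*c['f']+c['cy'])
        hh=p[v-14:v+14,u-14:u+14].astype(int);mm=(hh[...,0]>1.6*hh[...,1])&(hh[...,0]>90)
        vv,uu=np.where(mm);W=np.array([onz(c,a+u-14,b+v-14,.187) for a,b in zip(uu,vv)])
        if n=="top":
            e,V=np.linalg.eigh(np.cov(W[:,:2].T));print('\nknob',W.mean(0),np.degrees(np.arctan2(V[1,1],V[0,1])),np.sqrt(e)*3.46,len(W))
E
```

```text
[[40, 4, 188], [50, 4, 191], [30, 3, 192], [45, 3, 191], [30, 3, 192], [45, 3, 188], [45, 3, 191], [45, 3, 186]]
0.085 0.09 117 [0.502 0.13  0.107] [0.549 0.164 0.113] ((529.2425537109375, 152.3834991455078), (33.241539001464844, 46.51206970214844), 66.9019775390625)
0.085 0.0 16 [0.46  0.116 0.018] [0.544 0.134 0.024] ((501.5069885253906, 122.95626831054688), (9.385868072509766, 85.53154754638672), 80.92631530761719)
-0.12 0.09 99 [ 0.502 -0.067  0.107] [ 0.547 -0.032  0.114] ((527.05029296875, -47.47511672973633), (34.271705627441406, 39.871856689453125), 64.8459701538086)
-0.12 0.0 28 [ 0.448 -0.081  0.016] [0.55  0.004 0.024] ((496.56622314453125, -40.93330764770508), (65.6703872680664, 93.52984619140625), 73.35499572753906)
(np.float64(0.6), np.float64(-0.2)) 0.75 (np.float64(0.6), np.float64(-0.15)) 0.75 (np.float64(0.65), np.float64(-0.15)) 0.7 (np.float64(0.45), np.float64(-0.05)) 0.19 (np.float64(0.5), np.float64(-0.05)) 0.19 (np.float64(0.55), np.float64(-0.05)) 0.11 (np.float64(0.45), np.float64(-0.0)) 0.15 (np.float64(0.5), np.float64(-0.0)) 0.15 (np.float64(0.45), np.flo
[... 604 characters left out ...]
.55), np.float64(0.4)) 0.28 (np.float64(0.6), np.float64(0.4)) 0.28 (np.float64(0.65), np.float64(0.4)) 0.28 (np.float64(0.7), np.float64(0.4)) 0.28 (np.float64(0.75), np.float64(0.4)) 0.28 (np.float64(0.35), np.float64(0.45)) 0.24 (np.float64(0.4), np.float64(0.45)) 0.31 (np.float64(0.45), np.float64(0.45)) 0.31 (np.float64(0.5), np.float64(0.45)) 0.31 (np.float64(0.55), np.float64(0.45)) 0.28 (np.float64(0.6), np.float64(0.45)) 0.28 (np.float64(0.65), np.float64(0.45)) 0.28 (np.float64(0.7), np.float64(0.45)) 0.28 
knob [0.48574574 0.15429902 0.187     ] -163.32246240193186 [0.0131136  0.03698988] 86

knob [ 0.48217496 -0.0348067   0.187     ] -171.20553200864316 [0.01252204 0.03765596] 81
```

>>> {"fn": "step_arm", "kwargs": {"increments": [[[2.3,3.7,1.5],[0,0,0]],[[2.3,3.7,1.5],[0,0,0]],[[2.3,3.7,1.5],[0,0,0]],[[2.3,3.7,1.5],[0,0,0]],[[2.3,3.7,1.5],[0,0,0]],[[2.3,3.7,1.5],[0,0,0]],[[2.3,3.7,1.5],[0,0,0]],[[2.2,4.2,0],[0,0,0]],[[2.2,4.2,0],[0,0,0]],[[2.2,4.2,0],[0,0,0]]], "fingers": 0.6}}

```text
clock: 1.3
tool_pos: [0.4056, -0.2124, 0.3441]
eef_rot: [0.99, 0.144, 0.0, 0.0]
contact_force: [1.5, 1.1, -0.8]
opening: 0.601
finger_force: 0.0
```

>>> {"fn": "step_arm", "kwargs": {"increments": [[[2.2,4.2,0],[0,0,0]],[[0.4,4.4,0],[0,0,0]],[[0.4,4.4,0],[0,0,0]],[[0.4,4.4,0],[0,0,0]],[[0.4,4.4,0],[0,0,0]],[[0.4,4.4,0],[0,0,0]],[[0.4,4.4,0],[0,0,0]],[[0.4,4.4,0],[0,0,0]],[[0,0,0],[0,0,0]],[[0,0,0],[0,0,0]]]}}

```text
clock: 2.3
tool_pos: [0.4548, 0.1366, 0.3436]
eef_rot: [0.989, 0.145, -0.0, 0.0]
contact_force: [-0.2, -0.0, -0.3]
opening: 0.6
finger_force: 0.0
```

```bash
python3 - <<'E'
from h import *
s=r.get_state();print({k:np.round(s[k],3).tolist() for k in s})
p,d,c=cam("wrist");print(c['f'],-c['R'].T@c['t'],c['R'].round(2).tolist())
cv2.imwrite('pics/w1.png',p[...,::-1]);np.savez('w1',p=p,d=d,**c)
E
```

```text
{'clock': 2.3, 'q': [-0.136, 0.371, -0.363, 1.842, 0.158, 0.957, -1.848], 'qd': [0.044, -0.01, 0.037, 0.019, 0.004, 0.003, 0.001], 'joint_torque': [-1.821, -36.622, -2.804, -16.49, -0.14, -0.191, -0.038], 'tool_pos': [0.455, 0.137, 0.344], 'eef_rot': [0.989, 0.145, -0.0, 0.0], 'contact_force': [-0.153, -0.029, -0.281], 'moment': [-0.057, -0.032, -0.024], 'finger_force': 0.0, 'opening': 0.6}
302.4843391203334 [0.53550436 0.16093095 0.48974128] [[0.29, -0.96, -0.0], [-0.91, -0.27, 0.32], [-0.31, -0.09, -0.95]]
```

View pics/w1.png

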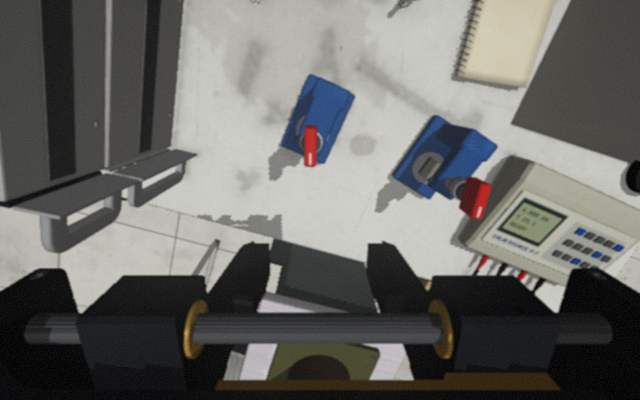

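Wrist view: bearing knob at ~(311,146), white line at the lower end (robot side), relay knob at (475,200). Joint 7 lacks clockwise range here, so I turn the hand 180° anticlockwise; first measure.

```bash
cat >> h.py <<'E'
def meas(p,d,c,ctr=(.486,.152)):
    h=cv2.cvtColor(p,cv2.COLOR_RGB2HSV); v,u=np.where((d>0)&(d<.8)); P=pts(c,u,v,d[v,u]); H=h[v,u]
    near=np.hypot(P[:,0]-ctr[0],P[:,1]-ctr[1])<.13
    R=near&((H[:,0]<8)|(H[:,0]>170))&(H[:,1]>120)&(P[:,2]>.15)
    zt=np.percentile(P[R,2],97); T=near&(P[:,2]>zt-.006)&(P[:,2]<zt+.01)&(np.hypot(P[:,0]-ctr[0],P[:,1]-ctr[1])<.04)
    def rect(Q,s):
        (cx,cy),(w,hh),a=cv2.minAreaRect(Q[:,:2].astype(np.float32)*1000); a=a if w>hh else a+90
        a=(a+90)%180-90
        e,V=np.linalg.eigh(np.cov(Q[:,:2].T)); b=np.degrees(np.arctan2(V[1,1],V[0,1])); b=(b+90)%180-90
        print(s,len(Q),'rect c',round(cx,1),round(cy,1),'size',round(w,1),round(hh,1),'ang',round(a,1),'pca',round(b,1),Q.mean(0).round(4))
    print('ztop',zt); rect(P[T],'bar'); 
    B=near&(H[:,0]>98)&(H[:,0]<128)&(H[:,1]>110)
    rect(P[B&(P[:,2]>.1)&(P[:,2]<.12)],'arm'); rect(P[B&(P[:,2]>.012)&(P[:,2]<.03)],'base')
    Bm=np.zeros(d.shape,np.uint8); k=B&(P[:,2]>.1)&(P[:,2]<.12); return P,T,k
E
python3 - <<'E'
from h import *
z=np.load('w1.npz');meas(z['p'],z['d'],z)
E
```

```text
ztop 0.4316301733812958
bar 10144 rect c 473.5 148.2 size 29.8 80.0 ang -73.3 pca -76.4 [0.4736 0.1588 0.4325]
arm 1649 rect c 511.1 152.6 size 43.9 87.7 ang -7.5 pca -8.5 [0.5259 0.1509 0.1098]
base 1157 rect c 502.3 153.5 size 72.5 111.4 ang -7.3 pca 14.1 [0.502  0.1568 0.02  ]
```

>>> {"fn": "step_arm", "kwargs": {"increments": [[[0,0,0],[0,0,8.5]],[[0,0,0],[0,0,8.5]],[[0,0,0],[0,0,8.5]],[[0,0,0],[0,0,8.5]],[[0,0,0],[0,0,8.5]],[[0,0,0],[0,0,8.5]],[[0,0,0],[0,0,8.5]],[[0,0,0],[0,0,8.5]],[[0,0,0],[0,0,8.5]],[[0,0,0],[0,0,8.5]]]}}

```text
clock: 3.35
tool_pos: [0.4552, 0.1333, 0.3436]
eef_rot: [0.632, 0.775, -0.001, 0.001]
contact_force: [0.0, 0.8, -1.0]
opening: 0.6
finger_force: 0.0
```

>>> {"fn": "step_arm", "kwargs": {"increments": [[[0,0,0],[0,0,8.5]],[[0,0,0],[0,0,8.5]],[[0,0,0],[0,0,8.5]],[[0,0,0],[0,0,8.5]],[[0,0,0],[0,0,8.5]],[[0,0,0],[0,0,8.5]],[[0,0,0],[0,0,8.5]],[[0,0,0],[0,0,8.5]],[[0,0,0],[0,0,8.5]],[[0,0,0],[0,0,8.5]]]}}

```text
clock: 4.35
tool_pos: [0.4553, 0.1333, 0.3434]
eef_rot: [-0.058, 0.998, -0.001, -0.0]
contact_force: [-0.2, 0.1, 1.2]
opening: 0.6
finger_force: 0.0
```

```bash
sed -i "s/near=np.hypot(P\[:,0\]-ctr\[0\],P\[:,1\]-ctr\[1\])<.13/near=(np.hypot(P[:,0]-ctr[0],P[:,1]-ctr[1])<.13)\&(P[:,2]<.21)/" h.py
python3 - <<'E'
from h import *
z=np.load('w1.npz');meas(z['p'],z['d'],z)
p,d,c=cam("wrist");meas(p,d,c);cv2.imwrite('pics/w2.png',p[...,::-1]);np.savez('w2',p=p,d=d,**c)
print(r.get_state()['q'].round(3))
E
```

```text
ztop 0.18826177747736092
bar 501 rect c 487.3 155.6 size 39.4 12.9 ang 14.2 pca 14.4 [0.4878 0.1556 0.1866]
arm 1649 rect c 511.1 152.6 size 43.9 87.7 ang -7.5 pca -8.5 [0.5259 0.1509 0.1098]
base 1157 rect c 502.3 153.5 size 72.5 111.4 ang -7.3 pca 14.1 [0.502  0.1568 0.02  ]
ztop 0.18833702803403818
bar 411 rect c 486.5 154.2 size 39.7 12.9 ang 15.6 pca 15.4 [0.4855 0.154  0.1868]
arm 1041 rect c 509.7 150.5 size 41.3 86.3 ang -6.3 pca -6.2 [0.5133 0.1467 0.11  ]
base 1167 rect c 500.8 152.9 size 72.0 110.9 ang -7.4 pca -33.1 [0.4821 0.1457 0.0202]
[ 0.344  0.563 -1.18   1.823  0.572  1.152  0.662]
```

View pics/w2.png

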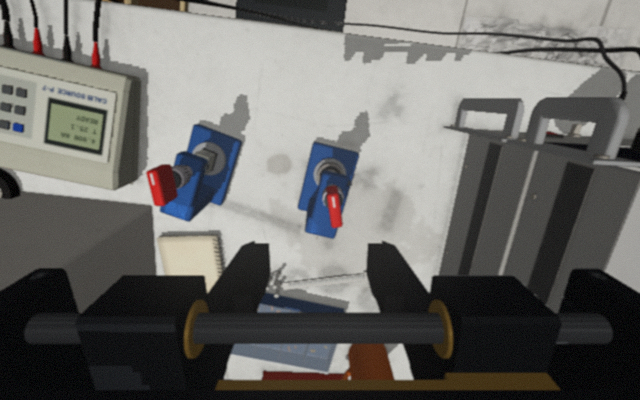

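Picture: bearing knob at (334,207) beyond the throat, free of the hand; bar ≈15°, stand arm ≈ -7.3°, axis ≈ (0.487, 0.155), so about 22° to the stop plus 25° slip. Approach now.

>>> {"fn": "step_arm", "kwargs": {"increments": [[[1.1,0.7,0],[0,0,2.8]],[[1.1,0.7,0],[0,0,2.8]],[[1.0,0.8,0],[0,0,2.8]],[[0,0,-2.4],[0,0,0]],[[0,0,-2.4],[0,0,0]],[[0,0,-2.4],[0,0,0]],[[0,0,-2.4],[0,0,0]],[[0,0,-2.4],[0,0,0]],[[0,0,-2.4],[0,0,0]],[[0,0,0],[0,0,0]]]}}

```text
clock: 5.4
tool_pos: [0.4859, 0.1544, 0.1971]
eef_rot: [-0.128, 0.992, -0.002, -0.003]
contact_force: [-0.3, -0.7, -0.0]
opening: 0.598
finger_force: 0.0
```

```bash
python3 - <<'E'
from h import *
p,d,c=cam("wrist");meas(p,d,c,(.487,.155));np.savez('w3',p=p,d=d,**c);cv2.imwrite('pics/w3.png',p[...,::-1])
s=r.get_state();print(s['q'].round(3),s['tool_pos'],s['eef_rot'],2*np.degrees(np.arctan2(s['eef_rot'][1],s['eef_rot'][0])),s['contact_force'],s['moment'])
E
```

```text
ztop 0.1880999240949959
bar 1412 rect c 484.5 157.1 size 39.8 64.8 ang -54.5 pca 15.5 [0.4845 0.154  0.1871]
arm 2529 rect c 510.0 149.9 size 38.6 88.0 ang -8.2 pca -10.1 [0.5091 0.1464 0.1097]
base 2553 rect c 500.9 152.9 size 72.8 112.8 ang -7.4 pca -35.3 [0.4797 0.1456 0.0201]
[ 0.189  0.791 -1.033  1.923  0.85   0.95   0.562] [0.48665131 0.1557589  0.19884019] [-0.12832158  0.99173107 -0.00107788 -0.00137855] 194.74524963478396 [-0.83009747 -0.9554042   0.27205986] [ 0.09679546 -0.18030176  0.0469961 ]
```

View pics/w3.png

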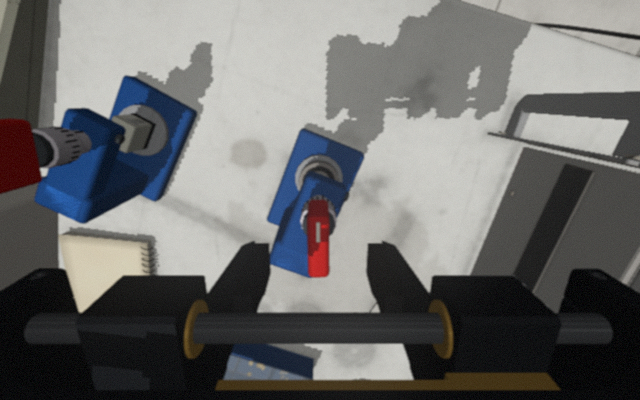

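Knob centred between the fingers and aligned (bar at (318,240)). Descend and grip.

>>> {"fn": "step_arm", "kwargs": {"increments": [[[0,0,-1.0],[0,0,0]],[[0,0,-1.0],[0,0,0]],[[0,0,-1.0],[0,0,0]],[[0,0,-1.0],[0,0,0]],[[0,0,0],[0,0,0]],[[0,0,0],[0,0,0]],[[0,0,0],[0,0,0]],[[0,0,0],[0,0,0]],[[0,0,0],[0,0,0]],[[0,0,0],[0,0,0]]]}}

```text
clock: 6.45
tool_pos: [0.4871, 0.1579, 0.1599]
eef_rot: [-0.13, 0.992, 0.0, 0.0]
contact_force: [-0.6, -0.1, 0.2]
opening: 0.604
finger_force: 0.0
```

>>> {"fn": "step_arm", "kwargs": {"increments": [[[0,0,0],[0,0,0]],[[0,0,0],[0,0,0]],[[0,0,0],[0,0,0]],[[0,0,0],[0,0,0]],[[0,0,0],[0,0,0]],[[0,0,0],[0,0,0]],[[0,0,0],[0,0,0]],[[0,0,0],[0,0,0]],[[0,0,0],[0,0,0]],[[0,0,0],[0,0,0]]], "fingers": 0, "grip_force": 30}}

```text
clock: 7.45
tool_pos: [0.4877, 0.1552, 0.1597]
eef_rot: [-0.129, 0.992, -0.003, 0.0]
contact_force: [1.5, -4.9, 2.8]
opening: 0.145
finger_force: 30.0
```

```bash
cat > st.py <<'E'
from h import *
s=r.get_state();print(s['clock'],s['q'].round(3),s['tool_pos'].round(4),2*np.degrees(np.arctan2(s['eef_rot'][1],s['eef_rot'][0]))-180,s['contact_force'].round(2),s['moment'].round(3),s['opening'],s['finger_force'])
E
python3 st.py
```

```text
7.45 [ 0.157  0.842 -0.98   1.958  0.936  0.885  0.495] [0.4877 0.1552 0.1597] 14.831390065298905 [ 1.46 -4.91  2.84] [-1.057 -0.433  0.07 ] 0.1450407202329166 30.00059065874666
```

>>> {"fn": "step_arm", "kwargs": {"increments": [[[0,-0.1,0],[0,0,-1.8]],[[0,-0.1,0],[0,0,-1.8]],[[0,0,0],[0,0,-1.8]],[[0,0,0],[0,0,-1.8]],[[0,0,0],[0,0,-1.8]],[[0,0,0],[0,0,-1.8]],[[0,0,0],[0,0,-1.8]],[[0,0,0],[0,0,-1.8]],[[0,0,0],[0,0,-1.8]],[[0,0,0],[0,0,-1.8]]]}}

```text
clock: 8.45
tool_pos: [0.4877, 0.1546, 0.1597]
eef_rot: [0.028, 1.0, -0.001, 0.0]
contact_force: [3.6, -4.9, 1.8]
opening: 0.143
finger_force: 30.0
```

```bash
python3 st.py
```

```text
8.45 [ 0.127  0.813 -0.907  1.961  0.89   0.831  0.225] [0.4877 0.1546 0.1597] -3.2541849733989068 [ 3.57 -4.93  1.83] [-1.098 -0.8    0.048] 0.14333206588274194 29.9998174700886
```

>>> {"fn": "step_arm", "kwargs": {"increments": [[[0,0,0],[0,0,-1.5]],[[0,0,0],[0,0,-1.5]],[[0,0,0],[0,0,-1.5]],[[0,0,0],[0,0,-1.5]],[[0,0,0],[0,0,-1.5]],[[0,0,0],[0,0,-1.5]],[[0,0,0],[0,0,-1.5]],[[0,0,0],[0,0,-1.5]],[[0,0,0],[0,0,-1.5]],[[0,0,0],[0,0,-1.5]]]}}

```text
clock: 9.45
tool_pos: [0.4877, 0.1541, 0.1597]
eef_rot: [0.158, 0.987, -0.002, 0.001]
contact_force: [2.3, -6.5, 2.5]
opening: 0.142
finger_force: 30.0
```

```bash
python3 st.py
```

```text
9.45 [ 0.096  0.79  -0.843  1.963  0.849  0.79   0.006] [0.4877 0.1541 0.1597] -18.22123797611735 [ 2.28 -6.45  2.48] [-1.277 -0.863  0.144] 0.14236970987216993 30.000121761113405
```

>>> {"fn": "step_arm", "kwargs": {"increments": [[[0,0,0],[0,0,-1.5]],[[0,0,0],[0,0,-1.5]],[[0,0,0],[0,0,-1.5]],[[0,0,0],[0,0,-1.5]],[[0,0,0],[0,0,-1.5]],[[0,0,0],[0,0,-1.5]],[[0,0,0],[0,0,-1.5]],[[0,0,0],[0,0,-1.5]],[[0,0,0],[0,0,0]],[[0,0,0],[0,0,0]]]}}

```text
clock: 10.45
tool_pos: [0.4875, 0.1538, 0.1597]
eef_rot: [0.26, 0.966, -0.002, 0.001]
contact_force: [1.8, -6.8, 3.7]
opening: 0.146
finger_force: 30.0
```

```bash
python3 st.py; python3 - <<'E'
from h import *
p,d,c=cam("wrist");cv2.imwrite('pics/w4.png',p[...,::-1]);np.savez('w4',p=p,d=d,**c)
meas(p,d,c,(.487,.155))
E
```

```text
10.45 [ 0.069  0.773 -0.789  1.965  0.812  0.758 -0.167] [0.4875 0.1538 0.1597] -30.186630522620703 [ 1.78 -6.8   3.74] [-1.341 -0.742  0.066] 0.14622083748568102 30.000652433373034
ztop 0.18801463195652623
bar 3305 rect c 482.3 153.9 size 37.3 36.6 ang 26.8 pca 59.9 [0.4822 0.1574 0.1879]
arm 1747 rect c 510.3 154.5 size 38.2 87.6 ang -7.2 pca 13.9 [0.4854 0.1613 0.1089]
base 3317 rect c 500.9 153.7 size 73.4 112.8 ang -7.2 pca 19.6 [0.4828 0.1663 0.02  ]
```

View pics/w4.png

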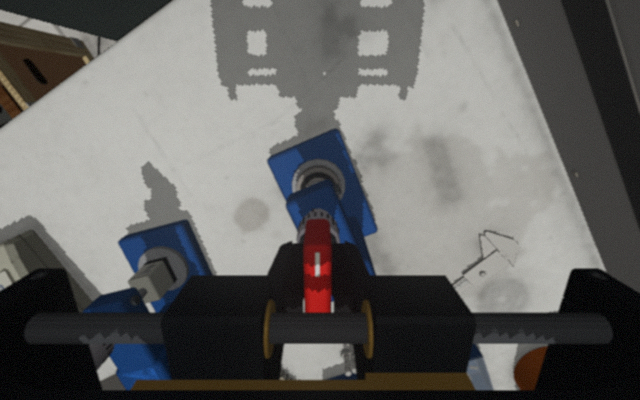

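Knob held square in the hand (317,265), bar at -30.2° vs stand -7.3°: slip ≈ 23°. Two degrees more, then let go.

>>> {"fn": "step_arm", "kwargs": {"increments": [[[0,0,0],[0,0,-1.0]],[[0,0,0],[0,0,-1.0]],[[0,0,0],[0,0,0]],[[0,0,0],[0,0,0]],[[0,0,0],[0,0,0]],[[0,0,0],[0,0,0]],[[0,0,0],[0,0,0]],[[0,0,0],[0,0,0]],[[0,0,0],[0,0,0]],[[0,0,0],[0,0,0]]]}}

```text
clock: 11.5
tool_pos: [0.4875, 0.1537, 0.1597]
eef_rot: [0.277, 0.961, -0.002, 0.001]
contact_force: [1.5, -7.1, 3.8]
opening: 0.144
finger_force: 30.0
```

```bash
python3 st.py
```

```text
11.5 [ 0.064  0.77  -0.78   1.965  0.805  0.752 -0.195] [0.4875 0.1537 0.1597] -32.18630991877271 [ 1.54 -7.13  3.79] [-1.444 -0.626  0.128] 0.1437827946825634 30.000684689730406
```

>>> {"fn": "step_arm", "kwargs": {"increments": [[[0,0,0],[0,0,0]],[[0,0,0],[0,0,0]],[[0,0,0],[0,0,0]],[[0,0,0],[0,0,0]],[[0,0,0],[0,0,0]],[[0,0,0],[0,0,0]],[[0,0,0],[0,0,0]],[[0,0,0],[0,0,0]],[[0,0,0],[0,0,0]],[[0,0,0],[0,0,0]]], "fingers": 0.6}}

```text
clock: 12.5
tool_pos: [0.487, 0.1558, 0.1598]
eef_rot: [0.276, 0.961, 0.0, 0.0]
contact_force: [0.3, -0.6, 0.0]
opening: 0.599
finger_force: 0.0
```

>>> {"fn": "step_arm", "kwargs": {"increments": [[[0,0,1.5],[0,0,0]],[[0,0,2],[0,0,0]],[[0,0,2],[0,0,0]],[[0,0,2],[0,0,0]],[[0,0,2],[0,0,0]],[[0,0,2],[0,0,0]],[[0,0,2],[0,0,0]],[[0,0,0],[0,0,0]],[[0,0,0],[0,0,0]],[[0,0,0],[0,0,0]]]}}

```text
clock: 13.5
tool_pos: [0.4865, 0.1553, 0.2937]
eef_rot: [0.276, 0.961, -0.001, -0.001]
contact_force: [-0.8, -0.3, -0.1]
opening: 0.599
finger_force: 0.0
```

```bash
python3 st.py; python3 - <<'E'
from h import *
p,d,c=cam("wrist");cv2.imwrite('pics/w5.png',p[...,::-1])
meas(p,d,c,(.487,.155))
E
```

```text
13.5 [ 0.171  0.603 -0.943  1.81   0.566  1.027  0.015] [0.4865 0.1553 0.2937] -32.051249146537856 [-0.77 -0.28 -0.13] [-0.    -0.143  0.054] 0.5988562264755097 0.0
ztop 0.18819167792096242
bar 603 rect c 485.9 154.6 size 12.3 39.6 ang -31.8 pca -31.7 [0.4854 0.1553 0.1868]
arm 1504 rect c 510.0 152.6 size 41.6 87.3 ang -7.2 pca -7.5 [0.5156 0.1548 0.1098]
base 1542 rect c 501.1 153.8 size 72.6 111.6 ang -7.1 pca 20.0 [0.4851 0.1646 0.0201]
```

View pics/w5.png

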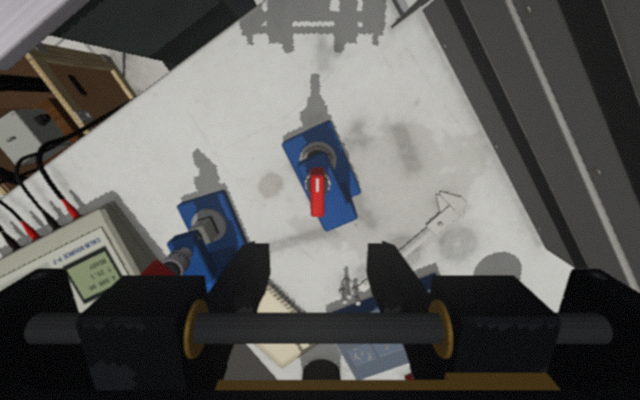

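Knob free at (317,192), bar -31.8° against stand -7.2°: slip ≈ 24.6°, hand clear of everything.

```bash
python3 -c "
from plant import r
print(r.finish_job())"
```

```text
the job is handed in; nothing more can be done
None
```

The bearing micrometer is wound down to its stop with the ratchet slipped about 25° (two clicks) by camera measurement; the knob was let go without turning back, the relay micrometer was not touched, and the job was handed in at about 13.5 s.

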